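# Load the rail carriage and slide it to its ball detent

### The arm

A 6-joint arm with a two-finger parallel gripper is mounted at the origin on a cart in front of the work surface, level with it; the furniture and walls round the work are solid. World frame = base frame: x ahead of the robot, y to its left, z up, the work surface at z = 0. Lengths are in mm, angles in degrees, forces in N, time in s.
With the tool pointing down it reaches from about 350 to 850 mm from the base axis. Payload 8.1 kg.
Tool frame: the origin (TCP) lies midway between the tips of the shut fingers; the grasp point (between the pads) lies 19 mm behind it (r.pinch_z is the distance from the TCP to the grasp point, in mm); z points along the fingers, y is the line along which they close (so a half turn about z gives the same grasp; the last joint's range is limited). The gripper opens to 85 mm and grips with 20 to 120 N. Pads are 22 mm wide; open, the fingers measure 114 mm over their backs; the gripper's body (76 mm by 85 mm) begins 54 mm behind the grasp point. The pads swing forward as they close: fully open they stand 13 mm farther back than shut.
Start: joints at [-71.127, 7.471, 85.268, -0, 87.261, -4.893], TCP at [241.824, -549.114, 231.292] pointing down, gripper open.
Joint ranges: [-169.43, 169.43], [-51.17, 129.36], [1.28, 143.12], [-76.62, 256.62], [0, 156.53], [-152.29, 152.29]. Speed limits (degrees/s): [136.94, 136.94, 159.86, 180, 180, 180].

### API

Orientations are given as [roll, pitch, yaw] about the fixed x, y, z axes, in that order (R = Rz(yaw) Ry(pitch) Rx(roll)).
In Python, from bench import sensors, optics, job, r gives the robot as it stands.
- The arm moves only by the tool play_rows, never from a script. Its argument "motion" is a list that holds one entry, the list of rows, each a list of 6 numbers: the shift along the tool's x, y, z in cm, then the turn, a rotation vector about the tool's x, y, z in degrees. In form: [[[x, y, z, ax, ay, az], ...]]. A call has 1 to 5 rows; each row is the pose to reach, as a shift and turn from the pose commanded when the call began, along the tool's axes at that moment; what a row does not reach only later rows make up. A row lasts 1/10 s, in which the tool goes at most 50 mm and 8.59 degrees, less where a joint would pass 70% of its speed; a pose out of reach is approached as far as the arm can. A call with a gripper value outside its range is refused whole. "jaw" is the opening, from 0 (shut) to 1 (fully open), set as the call begins (left out, the last holds). The fingers move at their own pace and stop on an object; "squeeze" is the grip in N (left out, the last holds). Time passes only in rows, so rows that repeat a pose let the fingers close. It gives the time, the measured TCP pose, the force, the opening and the grip force at its end, in the units of the state.
- sensors.sense(): the state, without advancing time (a new reading comes with each control period).
- optics.snapshot(name): name is "scene" or "top" or "wrist"; returns a dict with "pixels" (420x560x3 uint8, red, green, blue), "mtx" (3x3 intrinsics, pixels), "R" (3x3) and "t" (3): a world point X has camera coordinates R X + t; the wrist camera has in their place "T_tool_cam" (4x4, takes a point from camera to tool coordinates, whose origin is the TCP and whose axes are the flange's). Camera axes: x right, y down, z forward; pixel columns grow to the right and rows downward; lengths in mm; the calibration is good to about 2 mm. The wrist camera is an equidistant fisheye: a pixel r from the principal point sees the ray r / f radians off the axis. A picture is of the moment at which its call begins: read the wrist's pose just before it. There is no depth.
- job.hand_in(): hands the job in; it is judged then, once.
The state is a dict: "time": time; "joint_pos": joint angles; "qd": joint speeds; "joint_efforts": joint torques, N m; "tool_pos": TCP position; "tcp_rot": TCP orientation; "ft_force": force on the tool from outside, world axes, zero at the start; "wrist_torque": the same for the moment, N m; "finger_gap": finger opening in mm; "grip_force": force on a finger pad.
Only numpy, scipy, OpenCV 4.12 (cv2) and the standard library are available. Lean on these libraries where they do the work, as an engineer would, in place of code of your own. Each camera call takes 0.05 s, during which the arm holds its last target. There are 200 camera calls.

### The job

Make the blue carriage on the indexing rail ready for clamping: thread the big brass ring down its steel post fully home, then the small copper ring fully home on top of it, letting go of both. Then take the carriage by its red grip and slide it along the rail towards the index block until you feel the sprung ball click into the notch; do not run past it, and finish there still holding the grip. Leave the other things on the bench where they are.

Things in the scene. Friction and masses are not known exactly. Their poses are not given: they have to be found in the camera images.
- rail: Indexing rail lying fixed on the bench: aluminium base plate 145 x 300 x 8 mm with a steel guide along its length. Origin on the bench below the guide's middle; y is the sliding direction (towards the index block), x points to the index block's side, z up. The plate reaches from x = -45 to +100 mm and y = -150 to +150 mm; grey end stops 26 mm high at both ends.
- grip (a point): Point on the centre line of the carriage's red upright grip, 13 mm below its top. The grip is 24 mm wide along the rail (y), 16 mm across it (x), its top 73 mm above the bench and 41 mm above the blue deck; take it from above with the fingers closing along the rail. It is 62 mm from the post's axis in -x. Axes as the rail's.
- post_seat (a point): Centre of the top of the dark boss (30 mm diameter, 8 mm above the deck) where the rings rest, 40 mm above the bench. The steel post rises 44 mm from here, 14 mm diameter, the last 10 mm tapering to 6. Moves with the carriage, axes as the rail's. Blue deck 106 x 80 mm, top 32 mm above the bench. Big ring home: its origin is here; small ring home: 16 mm above.
- notch (a point): Middle of the notch (12.8 mm wide) in the steel edge strip on the carriage's +x side, marked by a yellow line on the deck; 25 mm above the bench. It lies level with the grip and the post along the rail (same rail y). Axes as the rail's.
- index_block: Grey index block, 32 x 34 x 24 mm, fixed on the rail's base plate on the +x side at a varying place, top 32 mm above the bench with a yellow line. A sprung steel ball, 16 mm diameter, looks out of it to -x at its middle. Origin below the ball's centre at the plate's top; axes as the rail's. The ball is seated when the notch's y in this frame is 0.
- carriage (a joint): Carriage along the rail, m, 0 to 0.20 in the rail's +y. Starts at 0 to 0.025, ball free. Friction 1.5 N keeps it where left. From 42 mm before the notch a ramp pushes the ball in (1 to 3 N more), it rides on the flat to about 6 mm before the notch, then drops in and pulls the carriage forward: resistance turns to a pull, then rises again; 8 to 13 N to leave the notch.
- big_ring: Big brass ring, outside diameter 50 mm, bore 18 mm, 16 mm thick, 140 to 280 g, lying flat on the bench. Origin at the centre of its underside, z along its axis.
- small_ring: Small copper-coloured ring, outside diameter 38 mm, bore 18 mm, 14 mm thick, 70 to 140 g, lying flat on the bench. Origin at the centre of its underside, z along its axis.
- tape: Bystander: roll of white tape with a blue core, 52 mm diameter, 12 mm thick, lying flat in line with the rings. Origin at the centre of its underside.
- stopwatch: Bystander: blue stopwatch 64 x 58 x 16 mm. Origin at the centre of its underside.
- caliper: Bystander: steel caliper 66 x 190 x 20 mm. Origin at the centre of its underside.
- weight: Bystander: brass knob weight, 34 mm diameter, 44 mm high. Origin at the centre of its underside.
There are look-alikes about, which are no part of the job. Of the things that look like the small_ring, the smaller one is meant. Of the things that look like the big_ring, take the one that is nearest to the robot's base at the start.

How it is judged (in metres and radians):
On the way, in this order (a step that is already met when the one before it is completed fails the run):
1. the big ring is fully home on the post and let go (horizontal distance between big_ring and post_seat below 0.004 m and z of big_ring in the frame of post_seat between -0.0025 and 0.0025 m and angle between big_ring's own z axis and vertical below 0.1 rad and contact force between the fingers and big_ring below 0.1 N and contact force between the fingers and small_ring below 0.1 N), for 0.2 s.
2. the small ring is fully home on top of the big ring and let go (all of step 1 and horizontal distance between small_ring and post_seat below 0.004 m and z of small_ring in the frame of post_seat between 0.0135 and 0.0185 m and angle between small_ring's own z axis and vertical below 0.1 rad), for 0.2 s.
3. the carriage is held by the fingers with the ball in the notch (y of notch in the frame of index_block between -0.0025 and 0.0025 m and contact force between the fingers and carriage above 1.5 N), for 0.3 s.
At the end, for the whole second after the job is handed in: Both rings home on the post, big one below (2.5 mm in height, 4 mm off axis, 0.1 rad of tilt), not touched by the fingers; notch within 2.5 mm of the ball along the rail, carriage at rest (under 4 mm/s) and held by the fingers (over 1.5 N) (all of step 2 and all of step 3 and velocity of joint carriage between -0.004 and 0.004 m/s); the arm keeps its last pose, push and grip.
It fails at once if the carriage runs past the notch by more than 10 mm (y of notch in the frame of index_block above 0.01 m).
It fails at once if the roll of white tape is disturbed (moved more than 20 mm) (distance of tape from where it was at the start of the episode above 0.02 m).
It fails at once if the stopwatch is disturbed (moved more than 20 mm) (distance of stopwatch from where it was at the start of the episode above 0.02 m).
It fails at once if the caliper is disturbed (moved more than 20 mm) (distance of caliper from where it was at the start of the episode above 0.02 m).
It fails at once if the brass weight is disturbed (moved more than 20 mm) (distance of weight from where it was at the start of the episode above 0.02 m).
It also fails if it takes over 67 s, if anything falls off the work surface, if the arm or the gripper's body presses on something with over 40 N, if the wrist force passes 120 N, or if a joint passes its speed limit or range.

## Working session

There is one attempt and no reset: what is moved stays moved. The work goes in short steps, Python scripts to look and compute and a tool call to move; the robot and the scene stay as the last step left them, time stands still between calls to the robot, and variables do not carry over. Pictures are saved under pics/ and viewed, at most 10 in all, crops included, and the job is handed in when it is done.

Besides the shell and the picture viewer there is one more tool, called after "Call:" by a JSON object that holds its "op" and its "data", one argument or row to a line. play_rows: Moves the arm, as the interface text tells. Its arguments: {"type":"object","properties":{"motion":{"type":"array","items":{"type":"array","items":{"type":"array","items":{"type":"number"}}}},"jaw":{"type":"number"},"squeeze":{"type":"number"}},"required":["motion"]}

```bash
mkdir -p pics; ls; python3 - <<'E'
from bench import sensors, optics, job, r
import cv2,numpy as np,pickle
print(sensors.sense(), r.pinch_z)
for n in ("scene","top"):
    s=optics.snapshot(n); pickle.dump(s,open(f"{n}.pkl","wb"))
    cv2.imwrite(f"pics/{n}0.png",cv2.resize(s["pixels"][:,:,::-1],(800,600),interpolation=cv2.INTER_CUBIC))
    print(n,s["mtx"],s["R"],s["t"])
E
```

```text
pics
{'time': 0.0, 'joint_pos': array([-7.11258415e+01,  7.51513020e+00,  8.53312315e+01, -6.59981052e-04,
        8.72607528e+01, -4.89423115e+00]), 'qd': array([-0.04059259, -0.03691574,  0.02757877,  0.00818102, -0.09969586,
        0.05503091]), 'joint_efforts': array([-7.75539520e-04, -5.69400537e+01, -5.00543904e+01, -3.75696545e-04,
        1.49406429e-02, -2.41314126e-05]), 'tool_pos': array([ 241.64794486, -548.57549061,  230.22548765]), 'tcp_rot': array([-1.79893220e+02, -8.48187508e-03,  2.37684139e+01]), 'ft_force': array([-0.55752805, -0.14490831,  0.00719562]), 'wrist_torque': array([ 0.01977255,  0.02510392, -0.01456372]), 'grip_force': 0.0, 'finger_gap': 85.59694712621494} 18.700000000000003
scene [[394.16160207   0.         276.53915025]
 [  0.         394.16160207 208.6168867 ]
 [  0.           0.           1.        ]] [[ 0.76997832 -0.63801645 -0.00827023]
 [-0.27742855 -0.32308119 -0.90479387]
 [ 0.57460142  0.69896606 -0.42576949]] [-455.48689748  152.3621776   744.8973038 ]
top [[509.65072761   0.         282.66294885]
 [  0.         509.65072761 211.89464295]
 [  0.           0.           1.        ]] [[-0.01611486 -0.99978839 -0.01278625]
 [-0.99203505  0.01758504 -0.12472861]
 [ 0.12492706  0.01067442 -0.9921085 ]] [-103.3779718   490.89630839 1303.46152849]
```

View pics/top0.png

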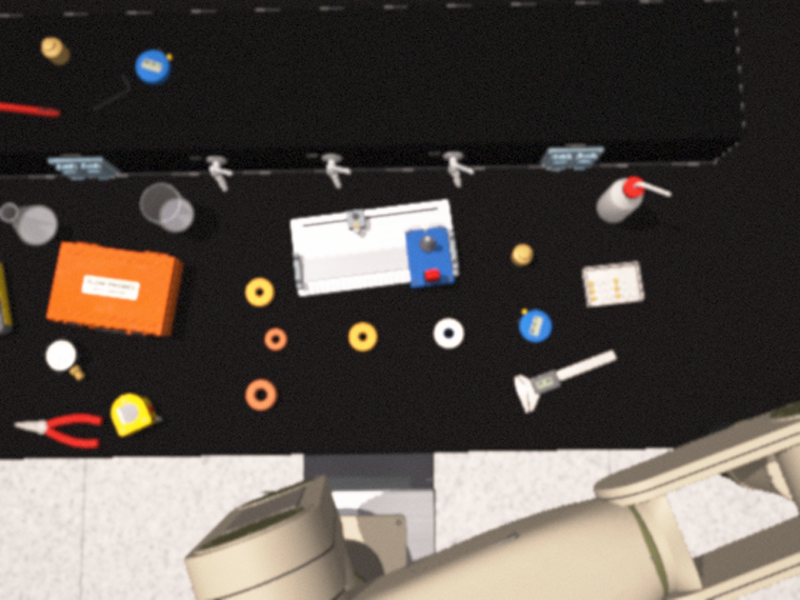

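View pics/scene0.png

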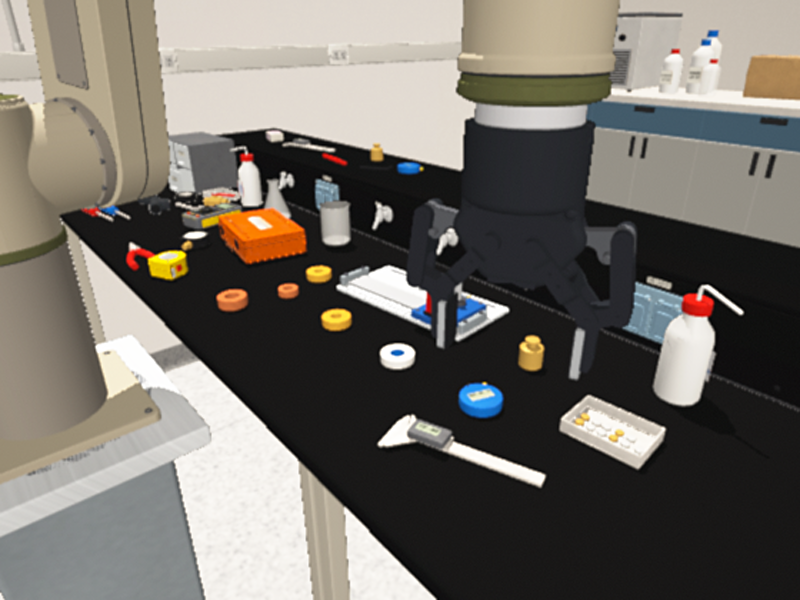

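The top view shows brass rings at (260,292) and (362,336), with copper rings at (275,339), which is small, and (261,395), which is larger. The tape roll is at (448,333). On the rail, the post is near (428,240), the red grip near (432,275) and the index block near (357,222). The scene view agrees.

Next I'll compute world positions and crop the candidates.

```bash
cat > h.py <<'E'
import numpy as np,cv2,pickle
from scipy.spatial.transform import Rotation as Ro
def ray(s,u,v,z):
    d=s["R"].T@np.linalg.inv(s["mtx"])@[u,v,1]; c=-s["R"].T@s["t"]
    return c+d*(z-c[2])/d[2]
def wray(s,st,u,v,z):
    K=s["mtx"];x=(u-K[0,2]);y=(v-K[1,2]);rr=np.hypot(x,y)+1e-9;th=rr/K[0,0]
    d=np.array([np.sin(th)*x/rr,np.sin(th)*y/rr,np.cos(th)])
    R=Ro.from_euler('xyz',st["tcp_rot"],degrees=True).as_matrix();T=s["T_tool_cam"]
    D=R@T[:3,:3]@d;c=R@T[:3,3]+st["tool_pos"]
    return c+D*(z-c[2])/D[2]
def wproj(s,st,X):
    K=s["mtx"];T=s["T_tool_cam"];R=Ro.from_euler('xyz',st["tcp_rot"],degrees=True).as_matrix()
    p=T[:3,:3].T@(R.T@(np.array(X)-st["tool_pos"])-T[:3,3]);th=np.arctan2(np.hypot(*p[:2]),p[2]);q=p[:2]/(np.hypot(*p[:2])+1e-9)*th*K[0,0]
    return q+K[:2,2]
E
python3 - <<'E'
from h import *
s=pickle.load(open("top.pkl","rb"))
for n,u,v,z in [("bigA",260,292,16),("bigB",362,336,16),("cuS",275,339,14),("cuL",261,395,14),("tape",448,333,12),("post",428,238,84),("grip",432,274,73),("block",357,222,32),("watch",535,326,16),("weight",522,254,44),
 ("plTL",290,219,8),("plTR",450,201,8),("plBL",300,295,8),("plBR",458,276,8),("deckTL",406,233,32),("deckTR",448,226,32),("deckBL",411,287,32),("deckBR",454,283,32)]:
    p=ray(s,u*.7,v*.7,z); print(n,p.round(1),np.hypot(*p[:2]).round(0))
im=s["pixels"][:,:,::-1][130:290,165:335]
cv2.imwrite("pics/crop1.png",cv2.resize(im,(637,600),interpolation=cv2.INTER_CUBIC))
E
```

```text
bigA [515.6 155.5  16. ] 539.0
bigB [430.4 -33.5  16. ] 432.0
cuS [427.8 127.4  14. ] 446.0
cuL [325.6 152.5  14. ] 360.0
tape [ 433.6 -192.1   12. ] 474.0
post [ 597.3 -157.1   84. ] 618.0
grip [ 534.3 -163.1   73. ] 559.0
block [641.4 -27.2  32. ] 642.0
watch [ 443.4 -352.1   16. ] 566.0
weight [ 573.  -328.8   44. ] 661.0
plTL [655.4 101.4   8. ] 663.0
plTR [ 684.4 -202.     8. ] 714.0
plBL [509.8  82.2   8. ] 516.0
plBR [ 540.4 -213.5    8. ] 581.0
deckTL [ 618.8 -117.8   32. ] 630.0
deckTR [ 630.5 -195.8   32. ] 660.0
deckBL [ 517.6 -125.3   32. ] 533.0
deckBR [ 523.6 -204.3   32. ] 562.0
```

View pics/crop1.png

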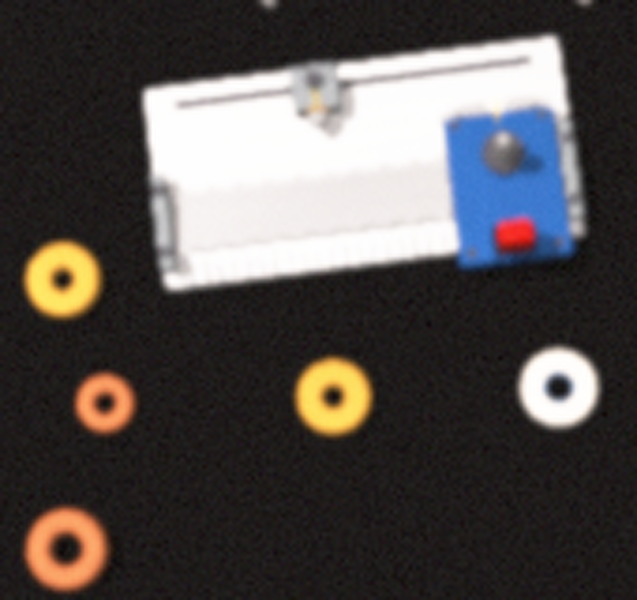

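The candidates, with pixels in the 800x600 top view:
- **Big ring:** (362,336) is 432 mm from the base and (260,292) is 539 mm, so I take (362,336).
- **Small ring:** (275,339) is smaller than (261,395), so I take (275,339).

The white ring with the blue core at (448,333) is the tape. The crop confirms these choices. The rail's yaw is about 5.5°.

Call:
{"op": "play_rows", "data": {
  "motion": [
    [[7.6,-7.9,1,0,0,6],[15.2,-15.8,2,0,0,12],[22.8,-23.8,4,0,0,18.3],[30.4,-31.7,6,0,0,18.3],[38,-39.6,6,0,0,18.3]]
  ],
  "jaw": 1
}}

```text
time: 0.6
tool_pos: [326.9, -313.7, 201.8]
tcp_rot: [-179.9, 0.0, 5.4]
ft_force: [2.0, 0.2, 0.4]
finger_gap: 85.3
grip_force: 0.0
```

```bash
cat > to.py <<'E'
import sys
from h import *
from bench import sensors
a=[float(x) for x in sys.argv[1:]]  # x y z yaw target
st=sensors.sense()
R=Ro.from_euler('xyz',st["tcp_rot"],degrees=True).as_matrix()
d=R.T@(np.array(a[:3])-st["tool_pos"])/10
rv=(Ro.from_matrix(R.T)*Ro.from_euler('xyz',[180,0,a[3]],degrees=True)).as_rotvec(degrees=True)
print(round(st["time"],1),st["tool_pos"].round(1),st["tcp_rot"].round(2),"shift cm",d.round(2),"turn",rv.round(2),"F",st["ft_force"].round(1))
E
python3 to.py 430 -33 150 5.5
```

```text
0.6 [ 326.9 -313.7  201.8] [-1.7995e+02  2.0000e-02  5.4200e+00] shift cm [ 12.92 -26.97   5.2 ] turn [-0.05  0.02 -0.08] F [2.  0.2 0.4]
```

Call:
{"op": "play_rows", "data": {
  "motion": [
    [[2.2,-4.4,0.9,0,0,0],[4.4,-8.8,1.8,0,0,0],[6.6,-13.2,2.7,0,0,0],[8.8,-17.6,3.6,0,0,0],[11,-22,4.5,0,0,0]]
  ]
}}

```text
time: 1.1
tool_pos: [415.6, -84.5, 157.4]
tcp_rot: [180.0, -0.0, 5.5]
ft_force: [0.7, -0.7, -0.1]
finger_gap: 85.8
grip_force: 0.0
```

```bash
python3 to.py 430 -33 150 5.5; python3 - <<'E'
from h import *
from bench import optics,sensors
s=optics.snapshot("wrist"); print(s["mtx"],s["T_tool_cam"].round(3))
st=sensors.sense(); pickle.dump((s,st),open("w0.pkl","wb"))
print(wproj(s,st,[430,-33,16]),wproj(s,st,[597,-157,84]),wproj(s,st,[597,-157,40]))
cv2.imwrite("pics/w0.png",cv2.resize(s["pixels"][:,:,::-1],(800,600)))
E
```

```text
1.1 [415.6 -84.5 157.4] [ 1.7999e+02 -2.0000e-02  5.4500e+00] shift cm [ 1.92 -4.99  0.74] turn [ 0.01 -0.02 -0.05] F [ 0.7 -0.7 -0.1]
[[325.1922621    0.         275.73160865]
 [  0.         325.1922621  206.89866012]
 [  0.           0.           1.        ]] [[-1.00000e-03 -9.58000e-01 -2.85000e-01  7.25710e+01]
 [ 1.00000e+00 -1.00000e-03 -1.00000e-03  4.18000e-01]
 [ 0.00000e+00 -2.85000e-01  9.58000e-01 -1.43213e+02]
 [ 0.00000e+00  0.00000e+00  0.00000e+00  1.00000e+00]]
[228.22689945 175.38581737] [413.84292892 -14.88584893] [393.77474146   2.56494254]
```

View pics/w0.png

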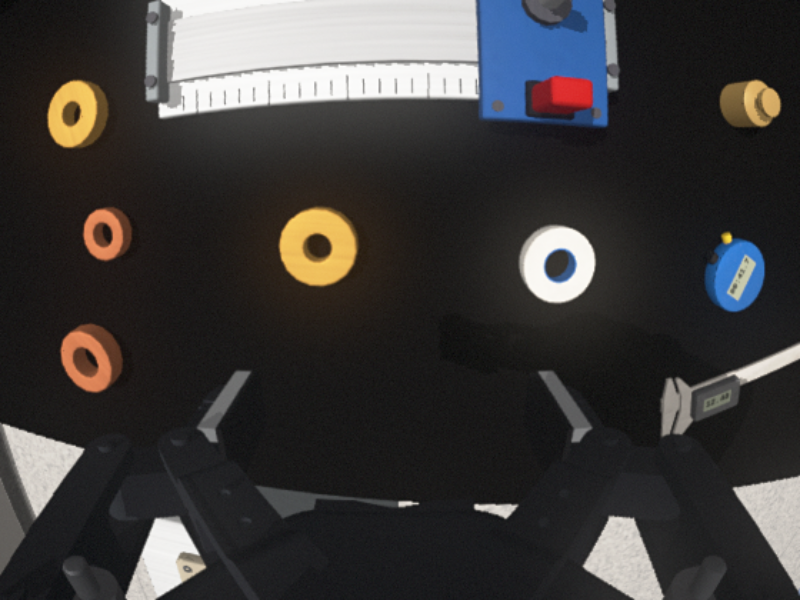

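The wrist view shows the big ring's bore at (318,246), the small ring's bore at (104,234), the grip top near (569,93), and the post only partly in view at the top edge.

```bash
python3 - <<'E'
from h import *
s,st=pickle.load(open("w0.pkl","rb"))
for n,u,v,z in [("big",318,246,16),("small",103,234,14),("grip",569,93,73),("tape",559,265,12)]:
    print(n,wray(s,st,u*.7,v*.7,z).round(1))
# image code: brass mask
im=cv2.cvtColor(s["pixels"],cv2.COLOR_RGB2HSV)
m=cv2.inRange(im,(15,110,110),(32,255,255)); 
nn,l,sts,c=cv2.connectedComponentsWithStats(m)
for i in range(1,nn):
    if sts[i,4]>300: print(sts[i],c[i],wray(s,st,*c[i],12).round(1))
E
```

```text
big [432.4 -27.7  16. ]
small [429.3 133.2  14. ]
grip [ 535.5 -153.1   73. ]
tape [ 435.7 -184.4   12. ]
[  33   56   36   47 1157] [50.60674157 79.09939499] [517.5 166.5  12. ]
[504  56  42  33 899] [525.70522803  70.23581758] [ 582.8 -329.5   12. ]
[ 195  145   55   55 2131] [222.3308306  172.29141248] [431.5 -26.9  12. ]
```

```bash
python3 to.py 430 -33 110 5.5
```

```text
1.1 [416.7 -77.3 155.7] [-1.7972e+02 -1.0000e-02  5.7200e+00] shift cm [ 1.76 -4.26  4.59] turn [-0.28 -0.01  0.22] F [-0.5  5.1 -1.7]
```

Call:
{"op": "play_rows", "data": {
  "motion": [
    [[0.9,-2.2,2.2,0,0,0],[1.76,-4.2,4.6,0,0,0],[1.76,-4.2,4.6,0,0,0],[1.76,-4.2,4.6,0,0,0]]
  ]
}}

```text
time: 1.55
tool_pos: [428.3, -42.7, 111.3]
tcp_rot: [-180.0, 0.1, 5.6]
ft_force: [-0.2, -0.6, 1.2]
finger_gap: 85.4
grip_force: 0.0
```

```bash
cat > w.py <<'E'
import sys
from h import *
from bench import optics,sensors
st=sensors.sense(); s=optics.snapshot("wrist"); pickle.dump((s,st),open(sys.argv[1]+".pkl","wb"))
print(st["time"],st["tool_pos"].round(1),st["tcp_rot"].round(2))
hsv=cv2.cvtColor(s["pixels"],cv2.COLOR_RGB2HSV)
for n,lo,hi,z in [("brass",(15,110,110),(32,255,255),16),("copper",(6,90,90),(14,255,255),14)]:
    nn,l,t,c=cv2.connectedComponentsWithStats(cv2.inRange(hsv,lo,hi))
    for i in range(1,nn):
        if t[i,4]>300:
            # bore: hole contour inside the component
            x,y,w,h=t[i,:4]; mm=np.uint8(l==i); cs,hi_=cv2.findContours(mm,cv2.RETR_CCOMP,cv2.CHAIN_APPROX_NONE)
            hs=[k for k,q in zip(cs,hi_[0]) if q[3]>=0 and len(k)>10]
            b=[wray(s,st,*(k[:,0].min(0)+k[:,0].max(0))/2,z).round(1) for k in hs]
            print(n,t[i],"centroid",wray(s,st,*c[i],z).round(1),"bore",b)
E
python3 w.py w1; python3 to.py 430 -33 110 5.5
```

```text
1.55 [428.3 -42.7 111.3] [-1.7998e+02  1.1000e-01  5.5500e+00]
brass [  33   60   42   56 1658] centroid [517.2 155.2  16. ] bore [array([517.5, 156.5,  16. ])]
brass [ 233  171   65   65 2984] centroid [432.  -34.6  16. ] bore [array([432.4, -34.7,  16. ])]
copper [  64  166   39   44 1130] centroid [430.7 124.2  14. ] bore [array([430.3, 126.1,  14. ])]
copper [  49  258   47   49 1608] centroid [332. 151.  14.] bore [array([328.3, 155.7,  14. ])]
1.6 [429.  -43.4 112.2] [1.7998e+02 1.0000e-02 5.5000e+00] shift cm [ 0.2  -1.02  0.22] turn [ 0.02  0.01 -0.  ] F [ 0.4 -0.2  0.3]
```

Call:
{"op": "play_rows", "data": {
  "motion": [
    [[0.38,-0.86,2,0,0,0],[0.38,-0.86,5,0,0,0],[0.38,-0.86,8.5,0,0,0],[0.38,-0.86,11.1,0,0,0],[0.38,-0.86,11.1,0,0,0]]
  ]
}}

```text
time: 2.1
tool_pos: [429.4, -34.6, -1.6]
tcp_rot: [-179.9, 0.3, 5.4]
ft_force: [-2.2, 0.1, -0.5]
finger_gap: 85.4
grip_force: 0.0
```

Call:
{"op": "play_rows", "data": {
  "motion": [
    [[0,0,0,0,0,0],[0,0,0,0,0,0],[0,0,0,0,0,0],[0,0,0,0,0,0]]
  ],
  "jaw": 0,
  "squeeze": 30
}}

```text
time: 2.5
tool_pos: [434.1, -34.6, 3.4]
tcp_rot: [179.9, -0.2, 5.5]
ft_force: [-2.0, -0.6, 8.5]
finger_gap: 48.1
grip_force: 29.7
```

Call:
{"op": "play_rows", "data": {
  "motion": [
    [[0,0,0,0,0,0],[0,0,0,0,0,0],[0,0,0,0,0,0]]
  ]
}}

```text
time: 2.8
tool_pos: [434.0, -34.6, 3.3]
tcp_rot: [179.9, -0.2, 5.5]
ft_force: [-1.9, 0.3, 8.3]
finger_gap: 47.9
grip_force: 29.7
```

Call:
{"op": "play_rows", "data": {
  "motion": [
    [[0,0,-2,0,0,0],[0,0,-6,0,0,0],[0,0,-10,0,0,0],[0,0,-14,0,0,0],[0,0,-14,0,0,0]]
  ]
}}

```text
time: 3.3
tool_pos: [436.5, -34.9, 148.6]
tcp_rot: [179.8, -0.7, 5.5]
ft_force: [1.3, -0.1, -1.9]
finger_gap: 48.0
grip_force: 33.0
```

```bash
python3 to.py 535 -160 140 5.5
```

```text
3.3 [436.5 -34.9 148.6] [179.79  -0.7    5.47] shift cm [ 8.6  13.39  1.02] turn [ 0.21 -0.7  -0.03] F [ 1.3 -0.1 -1.9]
```

Call:
{"op": "play_rows", "data": {
  "motion": [
    [[2.2,3.4,0.3,0,0,0],[4.4,6.8,0.6,0,0,0],[6.5,10.1,0.6,0,0,0],[8.5,13.4,0.6,0,0,0],[8.5,13.4,0.6,0,0,0]]
  ]
}}

```text
time: 3.8
tool_pos: [530.9, -163.0, 134.3]
tcp_rot: [179.9, -0.0, 5.3]
ft_force: [-0.6, 0.6, -2.9]
finger_gap: 48.5
grip_force: 33.0
```

Call:
{"op": "play_rows", "data": {
  "motion": [
    [[0,0,0,0,0,0],[0,0,0,0,0,0]]
  ]
}}

```text
time: 4.0
tool_pos: [528.7, -158.6, 134.5]
tcp_rot: [-180.0, 0.0, 5.5]
ft_force: [-0.2, 0.2, -3.3]
finger_gap: 48.0
grip_force: 33.0
```

```bash
python3 w.py w2; python3 - <<'E'
from h import *
s,st=pickle.load(open("w2.pkl","rb"))
cv2.imwrite("pics/w2.png",cv2.resize(s["pixels"][:,:,::-1],(800,600),interpolation=cv2.INTER_CUBIC))
E
```

```text
4.0 [ 528.7 -158.6  134.5] [-1.7996e+02  4.0000e-02  5.4800e+00]
brass [ 447  150   47   41 1307] centroid [ 577.3 -336.3   16. ] bore [array([ 567.3, -343.7,   16. ])]
brass [ 224  225  104  102 7183] centroid [ 458.4 -164.7   16. ] bore [array([ 451., -166.,   16.])]
copper [ 12 244  23  32 445] centroid [431.2 125.1  14. ] bore [array([430.9, 126.8,  14. ])]
copper [ 11 306  30  39 631] centroid [327.2 156.1  14. ] bore [array([324.5, 159.4,  14. ])]
```

View pics/w2.png

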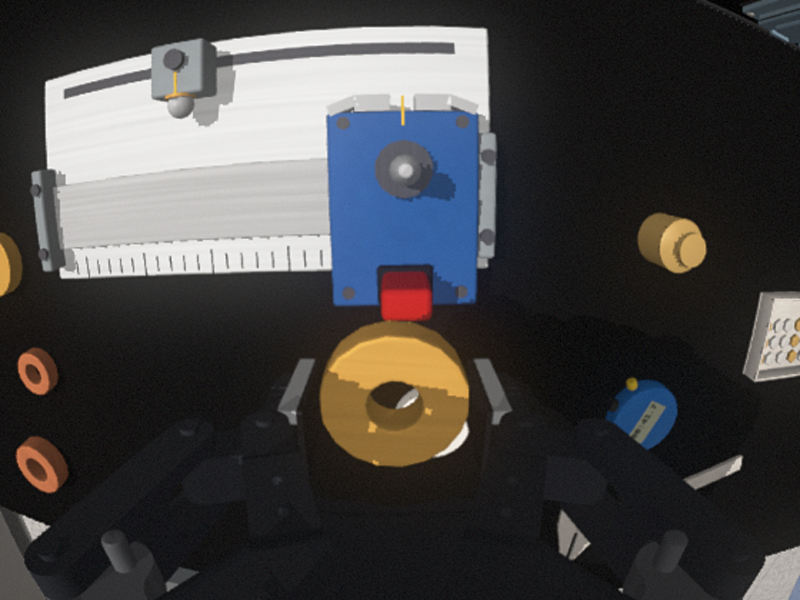

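The wrist view shows the ring held with its bore top near (394,396). The post tip is at (405,170), the boss centre at (403,169), the notch line at (403,110) and the ball at (180,105). The block line runs from (176,75) to (174,98), and the grip top spans about (383..431, 272..300).

```bash
python3 - <<'E'
from h import *
s,st=pickle.load(open("w2.pkl","rb"))
f=lambda u,v,z:wray(s,st,u*.7,v*.7,z)
P={n:f(*a) for n,a in dict(tip=(405,170,84),boss=(403.5,170,40),ball=(180,105,25),blockline=(175,85,32),notch1=(403,97,32),notch2=(403,124,32),ringbore=(394,396,147),ringouter=(394,401,147),pBL=(62,277,8),pTL=(46,82,8),pTR=(487,28,8),grip=(406,285,73),dTL=(329,113,32),dTR=(477,110,32),dBL=(334,304,32),dBR=(476,304,32)).items()}
for n in P: print(n,P[n].round(1))
ex=P["pTR"]-P["pTL"]; print("rail yaw",np.degrees(np.arctan2(ex[0],-ex[1])))
a=np.radians(5.5);X=np.array([np.cos(a),np.sin(a),0]);Y=np.array([-np.sin(a),np.cos(a),0])
for n in("tip","boss","ball","blockline","notch1","notch2","grip"):print(n,(X@P[n]).round(1),(Y@P[n]).round(1))
E
```

```text
tip [ 597.7 -156.9   84. ]
boss [ 596.8 -157.2   40. ]
ball [627.6 -26.5  25. ]
blockline [638.6 -25.6  32. ]
notch1 [ 635.3 -153.4   32. ]
notch2 [ 620.9 -154.8   32. ]
ringbore [ 528.9 -159.   147. ]
ringouter [ 527.1 -159.1  147. ]
pBL [512.   81.7   8. ]
pTL [653.2  97.8   8. ]
pTR [ 687.1 -198.     8. ]
grip [ 545.8 -162.8   73. ]
dTL [ 623.7 -115.8   32. ]
dTR [ 633.  -192.6   32. ]
dBL [ 520.  -126.1   32. ]
dBR [ 527.5 -205.2   32. ]
rail yaw 6.546600800154125
tip 579.9 -213.5
boss 579.0 -213.7
ball 622.2 -86.5
blockline 633.2 -86.7
notch1 617.6 -213.6
notch2 603.2 -213.6
grip 527.6 -214.4
```

Call:
{"op": "play_rows", "data": {
  "motion": [
    [[3.5,0.23,0,0,0,0],[6.87,0.46,0,0,0,0],[6.87,0.46,2,0,0,0],[6.87,0.46,3,0,0,0],[6.87,0.46,3,0,0,0]]
  ]
}}

```text
time: 4.55
tool_pos: [595.8, -156.0, 102.4]
tcp_rot: [-179.9, 0.3, 5.5]
ft_force: [-0.2, 0.2, -2.6]
finger_gap: 47.9
grip_force: 33.0
```

Call:
{"op": "play_rows", "data": {
  "motion": [
    [[0,0,0,0,0,0],[0,0,0,0,0,0],[0,0,0,0,0,0]]
  ]
}}

```text
time: 4.85
tool_pos: [598.5, -157.6, 106.1]
tcp_rot: [180.0, -0.1, 5.5]
ft_force: [0.3, -0.8, -3.1]
finger_gap: 48.1
grip_force: 33.0
```

```bash
python3 to.py 597.3 -157 90 6;python3 w.py w3; python3 - <<'E'
from h import *
s,st=pickle.load(open("w3.pkl","rb"))
cv2.imwrite("pics/w3.png",cv2.resize(s["pixels"][200:410,170:450,::-1],(800,600),interpolation=cv2.INTER_CUBIC))
E
```

```text
4.8 [ 598.5 -157.6  106.1] [ 1.7996e+02 -9.0000e-02  5.4600e+00] shift cm [-0.12 -0.08  1.61] turn [ 0.04 -0.09 -0.54] F [ 0.3 -0.8 -3.1]
4.85 [ 598.5 -157.6  106.1] [ 1.7996e+02 -9.0000e-02  5.4600e+00]
brass [ 224  225  104  101 7213] centroid [ 544.  -162.6   16. ] bore [array([ 538.4, -163.5,   16. ])]
brass [ 450  230   43   45 1096] centroid [ 575.2 -340.2   16. ] bore [array([ 565.9, -350.3,   16. ])]
copper [ 12 306  24  31 406] centroid [433.  124.6  14. ] bore [array([430.2, 127.5,  14. ])]
```

View pics/w3.png

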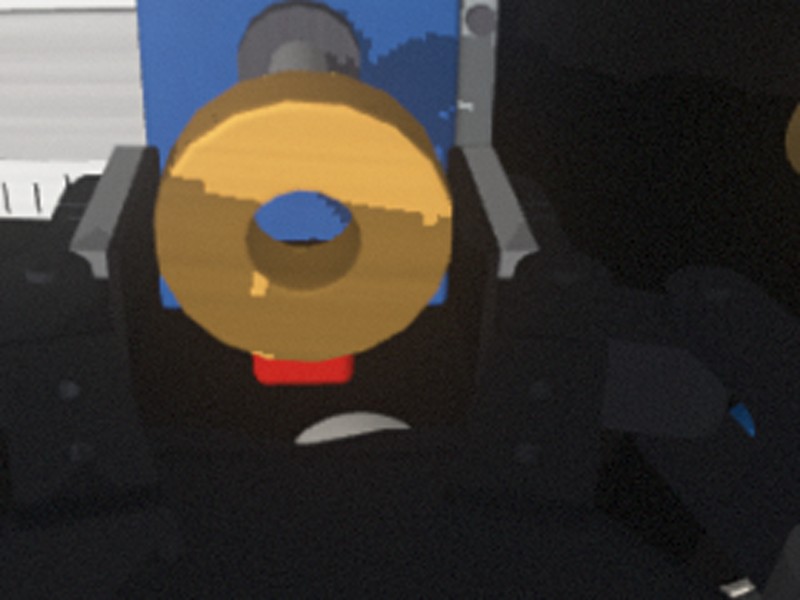

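The crop shows the bore at about (303,240) with the post directly behind it near (300,50). They're laterally aligned, so I descend gently.

Call:
{"op": "play_rows", "data": {
  "motion": [
    [[-0.07,-0.1,0.5,0,0,0],[-0.07,-0.1,1.5,0,0,0],[-0.07,-0.1,2.4,0,0,0],[-0.07,-0.1,3.3,0,0,0],[-0.07,-0.1,3.3,0,0,0]]
  ]
}}

```text
time: 5.4
tool_pos: [598.6, -156.2, 70.5]
tcp_rot: [180.0, -0.2, 5.5]
ft_force: [10.4, 0.2, -7.9]
finger_gap: 47.8
grip_force: 32.5
```

Call:
{"op": "play_rows", "data": {
  "motion": [
    [[0.1,0,0,0,0,0],[0.15,0,0,0,0,0],[0.15,0,0,0,0,0]]
  ]
}}

```text
time: 5.7
tool_pos: [598.8, -156.2, 70.9]
tcp_rot: [-180.0, 0.0, 5.5]
ft_force: [6.0, -0.0, -6.3]
finger_gap: 47.7
grip_force: 32.8
```

Call:
{"op": "play_rows", "data": {
  "motion": [
    [[0.2,0,0,0,0,0],[0.2,0,0.7,0,0,0],[0.2,0,1.4,0,0,0],[0.2,0,2.1,0,0,0],[0.2,0,2.1,0,0,0]]
  ]
}}

```text
time: 6.2
tool_pos: [599.4, -155.7, 48.7]
tcp_rot: [-179.9, 0.2, 5.5]
ft_force: [0.1, 0.5, -2.9]
finger_gap: 48.3
grip_force: 33.0
```

Free in the bore, so I go on down to the seat.

Call:
{"op": "play_rows", "data": {
  "motion": [
    [[0,0,0.3,0,0,0],[0,0,0.5,0,0,0],[0,0,0.7,0,0,0],[0,0,0.7,0,0,0]]
  ]
}}

```text
time: 6.6
tool_pos: [600.9, -156.1, 43.7]
tcp_rot: [180.0, 0.0, 5.5]
ft_force: [-0.1, 0.1, -2.2]
finger_gap: 48.5
grip_force: 33.0
```

Call:
{"op": "play_rows", "data": {
  "motion": [
    [[-0.1,0,0.1,0,0,0],[-0.1,0,0.2,0,0,0],[-0.1,0,0.3,0,0,0],[-0.1,0,0.3,0,0,0]]
  ]
}}

```text
time: 7.0
tool_pos: [600.8, -156.9, 43.3]
tcp_rot: [179.9, -0.1, 5.5]
ft_force: [-5.9, -0.3, 12.7]
finger_gap: 48.1
grip_force: 34.4
```

Seated, with a 13 N reaction. I release.

Call:
{"op": "play_rows", "data": {
  "motion": [
    [[0,0,0,0,0,0],[0,0,0,0,0,0],[0,0,0,0,0,0],[0,0,0,0,0,0],[0,0,0,0,0,0]]
  ],
  "jaw": 1
}}

```text
time: 7.5
tool_pos: [599.7, -156.2, 40.6]
tcp_rot: [-180.0, 0.0, 5.5]
ft_force: [-0.8, 0.4, 0.3]
finger_gap: 85.2
grip_force: 0.0
```

Call:
{"op": "play_rows", "data": {
  "motion": [
    [[0,0,-2,0,0,0],[0,0,-5,0,0,0],[0,0,-9,0,0,0],[0,0,-9,0,0,0],[0,0,-9,0,0,0]]
  ]
}}

```text
time: 8.0
tool_pos: [601.0, -156.6, 132.5]
tcp_rot: [179.9, -0.2, 5.5]
ft_force: [-0.2, -0.5, -0.2]
finger_gap: 85.5
grip_force: 0.0
```

```bash
python3 to.py 430 127 130 6;python3 w.py w4; python3 - <<'E'
from h import *
s,st=pickle.load(open("w4.pkl","rb"))
cv2.imwrite("pics/w4.png",cv2.resize(s["pixels"][:,:,::-1],(560,420),interpolation=cv2.INTER_CUBIC))
print(wproj(s,st,[597.3,-157,84]),wproj(s,st,[597.3,-157,56]))
E
```

```text
8.0 [ 601.  -156.6  132.5] [179.92  -0.18   5.47] shift cm [-14.32 -29.86   0.17] turn [ 0.08 -0.17 -0.53] F [-0.2 -0.5 -0.2]
8.0 [ 601.  -156.6  132.5] [179.92  -0.18   5.47]
brass [ 242  185   69   68 2975] centroid [ 587.1 -158.5   16. ] bore [array([ 580.7, -159.2,   16. ])]
brass [438 223  39  42 956] centroid [ 575.1 -340.    16. ] bore [array([ 565.9, -343.2,   16. ])]
brass [  0 224  17  43 449] centroid [516.8 147.7  16. ] bore []
copper [ 25 298  23  30 399] centroid [432.7 124.8  14. ] bore [array([431.3, 127.1,  14. ])]
[275.26319423 236.17360435] [275.27423157 221.78239095]
```

View pics/w4.png

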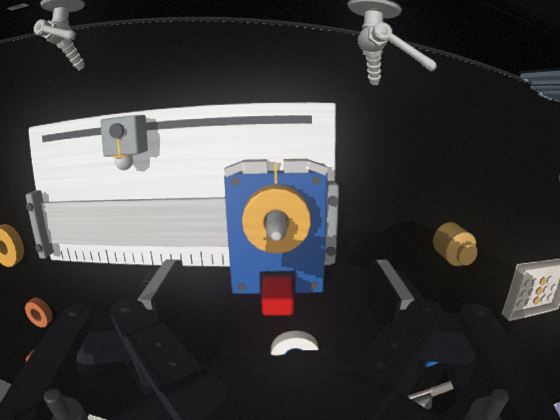

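The big ring is seated round the post: ring centre about (277,219), post tip about (277,235). Next is the small ring.

Call:
{"op": "play_rows", "data": {
  "motion": [
    [[-1.9,-4.0,0,0,0,0],[-3.9,-8.2,0,0,0,0],[-5.9,-12.4,0,0,0,0],[-7.9,-16.5,0,0,0,0],[-9.9,-20.6,0,0,0,0]]
  ]
}}

```text
time: 8.55
tool_pos: [479.2, 40.7, 128.7]
tcp_rot: [-180.0, 0.2, 5.4]
ft_force: [1.0, 0.4, 0.8]
finger_gap: 85.4
grip_force: 0.0
```

Call:
{"op": "play_rows", "data": {
  "motion": [
    [[-2,-4.2,0,0,0,0],[-4.4,-8.6,1,0,0,0],[-4.4,-8.9,2.5,0,0,0],[-4.4,-8.9,2.5,0,0,0],[-4.4,-8.9,2.5,0,0,0]]
  ]
}}

```text
time: 9.05
tool_pos: [428.6, 123.5, 104.7]
tcp_rot: [180.0, 0.2, 5.5]
ft_force: [0.2, 0.8, -0.3]
finger_gap: 85.4
grip_force: 0.0
```

Call:
{"op": "play_rows", "data": {
  "motion": [
    [[0,0,0,0,0,0],[0,0,0,0,0,0]]
  ]
}}

```text
time: 9.25
tool_pos: [430.3, 123.1, 106.3]
tcp_rot: [180.0, -0.0, 5.4]
ft_force: [-0.2, -0.5, -0.1]
finger_gap: 85.6
grip_force: 0.0
```

```bash
python3 w.py w5; python3 to.py 430.5 126 0 5.5
```

```text
9.25 [430.3 123.1 106.3] [ 1.80e+02 -4.00e-02  5.37e+00]
brass [ 205   57   69   68 3217] centroid [516.8 156.6  16. ] bore [array([517.2, 157. ,  16. ])]
brass [   0  271   48   67 1303] centroid [289.1 396.6  16. ] bore [array([266.4, 380. ,  16. ]), array([279.1, 413.9,  16. ]), array([304.1, 422.1,  16. ])]
copper [   0    7   62  183 7301] centroid [518.6 359.3  14. ] bore [array([444.8, 354.5,  14. ]), array([457.9, 351.9,  14. ]), array([469. , 340.6,  14. ]), array([499. , 343.4,  14. ]), array([497.8, 348. ,  14. ]), array([506.3, 346.9,  14. ]), array([535.7, 330.6,  14. ]), array([558. , 326.8,  14. ])]
copper [ 39  23  40 158 365] centroid [500.5 309.   14. ] bore []
copper [ 246  185   50   50 1640] centroid [430.1 126.9  14. ] bore [array([430.3, 126.8,  14. ])]
copper [ 202  286   60   59 2562] centroid [329.6 152.4  14. ] bore [array([329.5, 153.5,  14. ])]
9.3 [430.2 123.1 106.3] [ 1.80e+02 -4.00e-02  5.37e+00] shift cm [ 0.05 -0.28 10.63] turn [ 0.   -0.04 -0.13] F [ 0.7  0.  -0.6]
```

Call:
{"op": "play_rows", "data": {
  "motion": [
    [[0.04,-0.38,3,0,0,0],[0.04,-0.38,6,0,0,0],[0.04,-0.38,9,0,0,0],[0.04,-0.38,10.1,0,0,0],[0.04,-0.38,10.1,0,0,0]]
  ]
}}

```text
time: 9.8
tool_pos: [428.1, 127.0, 3.5]
tcp_rot: [180.0, 0.2, 5.4]
ft_force: [0.1, 0.3, 0.1]
finger_gap: 85.5
grip_force: 0.0
```

Call:
{"op": "play_rows", "data": {
  "motion": [
    [[0,0,0,0,0,0],[0,0,0,0,0,0],[0,0,0,0,0,0],[0,0,0,0,0,0],[0,0,0,0,0,0]]
  ],
  "jaw": 0,
  "squeeze": 30
}}

```text
time: 10.3
tool_pos: [430.7, 127.9, 6.5]
tcp_rot: [-180.0, -0.1, 5.5]
ft_force: [-2.3, -0.2, 9.4]
finger_gap: 36.1
grip_force: 29.1
```

Call:
{"op": "play_rows", "data": {
  "motion": [
    [[0,0,0,0,0,0],[0,0,0,0,0,0]]
  ]
}}

```text
time: 10.5
tool_pos: [430.7, 127.9, 6.5]
tcp_rot: [-180.0, -0.1, 5.5]
ft_force: [-2.1, -1.3, 8.2]
finger_gap: 36.2
grip_force: 29.1
```

Call:
{"op": "play_rows", "data": {
  "motion": [
    [[0,0,-2,0,0,0],[0,0,-6,0,0,0],[0,0,-10,0,0,0],[0,0,-14,0,0,0],[0,0,-14,0,0,0]]
  ]
}}

```text
time: 11.0
tool_pos: [433.6, 128.5, 152.0]
tcp_rot: [-179.9, -0.7, 5.5]
ft_force: [1.3, 0.1, -0.5]
finger_gap: 35.7
grip_force: 30.3
```

Call:
{"op": "play_rows", "data": {
  "motion": [
    [[1.4,4.6,0,0,0,0],[2.8,9.2,0,0,0,0],[4.2,13.8,0,0,0,0],[5.6,18.4,0,0,0,0],[7,23,0,0,0,0]]
  ]
}}

```text
time: 11.5
tool_pos: [521.4, -96.5, 144.7]
tcp_rot: [-180.0, -0.0, 5.5]
ft_force: [1.2, 0.7, -1.0]
finger_gap: 35.8
grip_force: 30.3
```

```bash
python3 to.py 540 -161 150 5.5
```

```text
11.5 [521.4 -96.5 144.7] [-1.80e+02 -2.00e-02  5.47e+00] shift cm [ 1.24  6.6  -0.53] turn [-0.   -0.02 -0.03] F [ 1.2  0.7 -1. ]
```

Call:
{"op": "play_rows", "data": {
  "motion": [
    [[0.6,3,0,0,0,0],[1.2,6,0,0,0,0],[1.2,6,0,0,0,0],[1.2,6,0,0,0,0]]
  ]
}}

```text
time: 11.9
tool_pos: [538.3, -153.5, 144.2]
tcp_rot: [-180.0, 0.0, 5.4]
ft_force: [0.8, 0.2, -0.3]
finger_gap: 35.6
grip_force: 30.4
```

Call:
{"op": "play_rows", "data": {
  "motion": [
    [[0,0,0,0,0,0],[0,0,0,0,0,0]]
  ]
}}

```text
time: 12.1
tool_pos: [538.5, -152.1, 144.7]
tcp_rot: [-180.0, 0.0, 5.5]
ft_force: [0.3, -0.4, -1.1]
finger_gap: 35.8
grip_force: 30.4
```

```bash
python3 w.py w6; python3 - <<'E'
from h import *
s,st=pickle.load(open("w6.pkl","rb"))
cv2.imwrite("pics/w6.png",cv2.resize(s["pixels"][80:350,100:460,::-1],(800,600),interpolation=cv2.INTER_CUBIC))
print(wproj(s,st,[597.3,-157,84]),wproj(s,st,[597.3,-157,56]))
E
```

```text
12.1 [ 538.5 -152.1  144.7] [-1.7998e+02  1.0000e-02  5.5400e+00]
brass [ 257   82   69   85 3175] centroid [ 595.4 -159.4   16. ] bore [array([ 595.1, -159.6,   16. ])]
brass [ 446  159   45   41 1216] centroid [ 577.  -336.4   16. ] bore [array([ 564.4, -344.5,   16. ]), array([ 569.1, -341.3,   16. ])]
brass [  0 171  18  43 531] centroid [517.  148.5  16. ] bore []
copper [ 238  231   76   78 4067] centroid [ 467.6 -158.9   14. ] bore [array([ 468.1, -158.8,   14. ])]
copper [ 20 309  30  38 630] centroid [327.4 155.9  14. ] bore [array([323.8, 159.6,  14. ])]
[292.191949  135.8858606] [290.25018408 133.08919848]
```

View pics/w6.png

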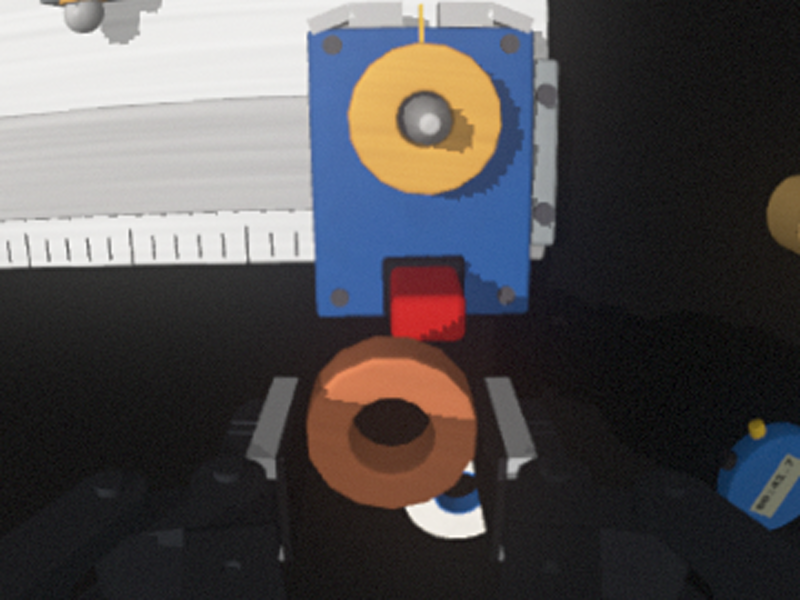

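The crop shows the tip at (428,121), the big ring centred around the post at (424,118), and the held ring's top bore at (392,436).

```bash
python3 - <<'E'
from h import *
s,st=pickle.load(open("w6.pkl","rb"))
f=lambda u,v,z:wray(s,st,100+u*.45,80+v*.45,z).round(1)
print(f(428,121,84),f(424.5,118,56),f(392,436,152),f(421,20,32))
E
python3 to.py 597.5 -157 110 5.5
```

```text
[ 598.2 -157.2   84. ] [ 597.3 -157.5   56. ] [ 536.4 -152.9  152. ] [ 630.4 -154.1   32. ]
12.2 [ 538.6 -152.1  144.8] [-179.99    0.      5.55] shift cm [5.82 1.06 3.48] turn [-0.01  0.    0.05] F [-0.8  0.1 -0.7]
```

Call:
{"op": "play_rows", "data": {
  "motion": [
    [[3,0.5,0,0,0,0],[6.02,0.97,0,0,0,0],[6.02,0.97,2,0,0,0],[6.02,0.97,4,0,0,0],[6.02,0.97,4,0,0,0]]
  ]
}}

```text
time: 12.65
tool_pos: [597.3, -155.4, 101.2]
tcp_rot: [-179.8, 0.3, 5.5]
ft_force: [-0.9, 1.1, -1.8]
finger_gap: 35.9
grip_force: 30.4
```

Call:
{"op": "play_rows", "data": {
  "motion": [
    [[0,0,0,0,0,0],[0,0,0,0,0,0],[0,0,0,0,0,0]]
  ]
}}

```text
time: 12.95
tool_pos: [600.4, -157.3, 106.5]
tcp_rot: [179.9, -0.1, 5.5]
ft_force: [0.8, 0.1, -1.0]
finger_gap: 36.0
grip_force: 30.4
```

Call:
{"op": "play_rows", "data": {
  "motion": [
    [[-0.07,-0.1,0.5,0,0,0],[-0.07,-0.1,1.3,0,0,0],[-0.07,-0.1,2.1,0,0,0],[-0.07,-0.1,2.8,0,0,0],[-0.07,-0.1,2.8,0,0,0]]
  ]
}}

```text
time: 13.45
tool_pos: [597.9, -155.9, 74.8]
tcp_rot: [-179.9, 0.1, 5.5]
ft_force: [0.5, 0.2, -1.1]
finger_gap: 35.6
grip_force: 30.4
```

Call:
{"op": "play_rows", "data": {
  "motion": [
    [[0,0,0,0,0,0],[0,0,0,0,0,0]]
  ]
}}

```text
time: 13.65
tool_pos: [598.9, -156.2, 77.0]
tcp_rot: [180.0, -0.0, 5.5]
ft_force: [0.3, 1.1, -1.8]
finger_gap: 36.0
grip_force: 30.4
```

No contact, and the bottom is at about 70, already over the taper. Home is near a TCP height of 62.5.

Call:
{"op": "play_rows", "data": {
  "motion": [
    [[0,0,0.4,0,0,0],[0,0,0.8,0,0,0],[0,0,1.2,0,0,0],[0,0,1.5,0,0,0],[0,0,1.5,0,0,0]]
  ]
}}

```text
time: 14.15
tool_pos: [598.9, -156.5, 62.5]
tcp_rot: [180.0, -0.0, 5.5]
ft_force: [-2.8, -0.5, 5.4]
finger_gap: 35.8
grip_force: 31.0
```

Call:
{"op": "play_rows", "data": {
  "motion": [
    [[0,0,0.1,0,0,0],[0,0,0.2,0,0,0],[0,0,0.2,0,0,0]]
  ]
}}

```text
time: 14.45
tool_pos: [599.3, -156.5, 62.3]
tcp_rot: [180.0, -0.0, 5.5]
ft_force: [-9.3, 2.3, 18.0]
finger_gap: 36.1
grip_force: 32.2
```

Seated. I release, retract and look.

Call:
{"op": "play_rows", "data": {
  "motion": [
    [[0,0,-0.2,0,0,0],[0,0,-0.2,0,0,0],[0,0,-0.2,0,0,0],[0,0,-0.2,0,0,0],[0,0,-0.2,0,0,0]]
  ],
  "jaw": 1
}}

```text
time: 14.95
tool_pos: [598.6, -156.1, 61.4]
tcp_rot: [-180.0, 0.0, 5.5]
ft_force: [-0.4, 0.6, 0.3]
finger_gap: 85.5
grip_force: 0.0
```

Call:
{"op": "play_rows", "data": {
  "motion": [
    [[0,0,-2,0,0,0],[0,0,-5,0,0,0],[-2,0,-8,0,0,0],[-6.2,0,-8,0,0,0],[-6.2,0,-8,0,0,0]]
  ]
}}

```text
time: 15.45
tool_pos: [532.5, -161.7, 140.5]
tcp_rot: [-179.9, 0.2, 5.4]
ft_force: [-0.2, -0.1, -0.3]
finger_gap: 85.4
grip_force: 0.0
```

Call:
{"op": "play_rows", "data": {
  "motion": [
    [[0,0,0,0,0,0],[0,0,0,0,0,0]]
  ]
}}

```text
time: 15.65
tool_pos: [537.7, -162.2, 142.0]
tcp_rot: [180.0, -0.0, 5.5]
ft_force: [-0.1, 1.1, -0.0]
finger_gap: 85.7
grip_force: 0.0
```

```bash
python3 w.py w7; python3 - <<'E'
from h import *
s,st=pickle.load(open("w7.pkl","rb"))
cv2.imwrite("pics/w7.png",cv2.resize(s["pixels"][40:310,60:420,::-1],(800,600),interpolation=cv2.INTER_CUBIC))
E
python3 to.py 536.3 -163.3 60 5.7
```

```text
15.65 [ 537.7 -162.2  142. ] [ 1.7999e+02 -4.0000e-02  5.4600e+00]
brass [ 243   80   69   86 1274] centroid [ 598.9 -159.7   16. ] bore [array([ 593.8, -157.4,   16. ])]
brass [ 439  158   46   41 1256] centroid [ 577.  -336.3   16. ] bore []
brass [  0 174  11  40 309] centroid [515.6 143.   16. ] bore []
copper [ 248  105   57   56 1992] centroid [ 593.6 -157.5   14. ] bore [array([ 594.6, -157.8,   14. ])]
copper [ 14 308  29  39 584] centroid [328.2 156.9  14. ] bore [array([323.8, 159. ,  14. ])]
15.7 [ 538.  -162.2  141.9] [ 1.7999e+02 -4.0000e-02  5.4700e+00] shift cm [-0.18  0.09  8.19] turn [ 0.01 -0.04 -0.23] F [-0.4  0.7 -0.1]
```

View pics/w7.png

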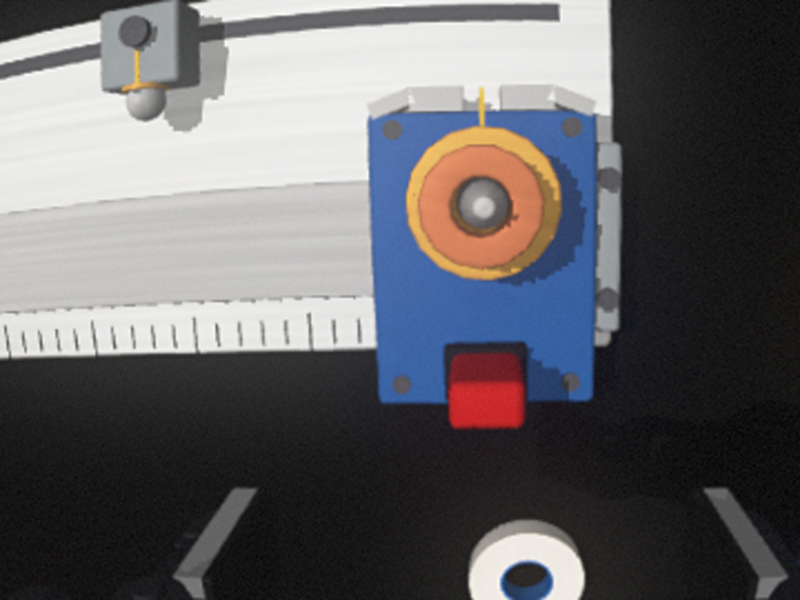

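Both rings are home, concentric at about (482,205). The grip top is centred near (486,405), the notch line is at x=482, and the block line is at (138,70) with the ball at (146,102).

```bash
python3 - <<'E'
from h import *
s,st=pickle.load(open("w7.pkl","rb"))
f=lambda u,v,z:wray(s,st,60+u*.45,40+v*.45,z)
P=dict(grip=f(486,405,73),notchA=f(482,90,32),notchB=f(482.5,124,32),ball=f(146,102,25),line=f(137,52,32),line2=f(138,84,32),post=f(483.5,208,84),small=f(482,205,70),big=f(484,202,56),stopR=f(370,185,25))
for yaw in(5.5,6.2):
  a=np.radians(yaw);X=np.array([np.cos(a),np.sin(a),0]);Y=np.array([-np.sin(a),np.cos(a),0])
  for n,p in P.items(): print(yaw,n,p.round(1),(X@p).round(1),(Y@p).round(1))
E
python3 to.py 536.3 -163.3 46 5.7
```

```text
5.5 grip [ 536.3 -164.7   73. ] 518.1 -215.4
5.5 notchA [ 635.3 -154.2   32. ] 617.6 -214.4
5.5 notchB [ 623.4 -155.5   32. ] 605.6 -214.5
5.5 ball [626.9 -27.1  25. ] 621.5 -87.0
5.5 line [645.7 -24.9  32. ] 640.3 -86.7
5.5 line2 [633.4 -26.5  32. ] 627.9 -87.1
5.5 post [ 597.3 -158.    84. ] 579.4 -214.5
5.5 small [ 597.3 -157.7   70. ] 579.4 -214.2
5.5 big [ 597.5 -158.3   56. ] 579.6 -214.9
5.5 stopR [ 598.6 -117.3   25. ] 584.6 -174.1
6.2 grip [ 536.3 -164.7   73. ] 515.4 -221.7
6.2 notchA [ 635.3 -154.2   32. ] 614.9 -221.9
6.2 notchB [ 623.4 -155.5   32. ] 602.9 -221.9
6.2 ball [626.9 -27.1  25. ] 620.3 -94.6
6.2 line [645.7 -24.9  32. ] 639.2 -94.5
6.2 line2 [633.4 -26.5  32. ] 626.8 -94.8
6.2 post [ 597.3 -158.    84. ] 576.8 -221.6
6.2 small [ 597.3 -157.7   70. ] 576.8 -221.2
6.2 big [ 597.5 -158.3   56. ] 576.9 -221.9
6.2 stopR [ 598.6 -117.3   25. ] 582.4 -181.3
15.7 [ 538.  -162.2  141.9] [ 1.7999e+02 -4.0000e-02  5.4700e+00] shift cm [-0.18  0.09  9.59] turn [ 0.01 -0.04 -0.23] F [-0.4  0.7 -0.1]
```

Call:
{"op": "play_rows", "data": {
  "motion": [
    [[-0.15,0.15,2.5,0,0,0],[-0.15,0.15,5.5,0,0,0],[-0.15,0.15,8,0,0,0],[-0.15,0.15,9.4,0,0,0],[-0.15,0.15,9.4,0,0,0]]
  ]
}}

```text
time: 16.2
tool_pos: [534.5, -162.9, 45.2]
tcp_rot: [-179.9, 0.2, 5.5]
ft_force: [-0.3, 0.4, -0.3]
finger_gap: 85.4
grip_force: 0.0
```

Call:
{"op": "play_rows", "data": {
  "motion": [
    [[0,0,0,0,0,0],[0,0,0,0,0,0],[0,0,0,0,0,0],[0,0,0,0,0,0],[0,0,0,0,0,0]]
  ],
  "jaw": 0,
  "squeeze": 40
}}

```text
time: 16.7
tool_pos: [536.4, -164.1, 49.0]
tcp_rot: [179.9, -0.1, 5.5]
ft_force: [-1.4, -0.4, 5.7]
finger_gap: 22.8
grip_force: 39.9
```

Call:
{"op": "play_rows", "data": {
  "motion": [
    [[0,0,0,0,0,0],[0,0,0,0,0,0],[0,0,0,0,0,0],[0,0,0,0,0,0]]
  ]
}}

```text
time: 17.1
tool_pos: [536.4, -164.1, 49.0]
tcp_rot: [179.9, -0.1, 5.5]
ft_force: [-1.6, 0.9, 5.2]
finger_gap: 23.4
grip_force: 39.9
```

Call:
{"op": "play_rows", "data": {
  "motion": [
    [[0,-0.5,0,0,0,0],[0,-1.5,0,0,0,0],[0,-2.5,0,0,0,0],[0,-3.5,0,0,0,0],[0,-4,0,0,0,0]]
  ]
}}

```text
time: 17.6
tool_pos: [531.9, -123.7, 49.0]
tcp_rot: [179.9, -0.0, 5.5]
ft_force: [-5.7, -2.5, 10.5]
finger_gap: 23.5
grip_force: 40.6
```

Call:
{"op": "play_rows", "data": {
  "motion": [
    [[0,-1,0,0,0,0],[0,-2,0,0,0,0],[0,-3,0,0,0,0],[0,-3.5,0,0,0,0],[0,-3.5,0,0,0,0]]
  ]
}}

```text
time: 18.1
tool_pos: [528.0, -88.5, 49.0]
tcp_rot: [180.0, 0.1, 5.5]
ft_force: [-9.6, -1.3, 14.3]
finger_gap: 23.3
grip_force: 41.2
```

```bash
cat > ry.py <<'E'
from h import *
from bench import sensors
st=sensors.sense();a=np.radians(5.8);X=np.array([np.cos(a),np.sin(a),0]);Y=np.array([-np.sin(a),np.cos(a),0])
d=st["tool_pos"]-[536.4,-164.1,49]
print(st["time"],"travel",(Y@d).round(1),"side",(X@d).round(1),d.round(1),"Fx,Fy rail",(X@st["ft_force"]).round(1),(Y@st["ft_force"]).round(1),st["ft_force"].round(1))
E
python3 ry.py
```

```text
18.1 travel 76.1 side -0.7 [-8.4 75.6  0. ] Fx,Fy rail -9.7 -0.3 [-9.6 -1.3 14.3]
```

```bash
sed -i 's/5\.8/6.3/' ry.py
```

Call:
{"op": "play_rows", "data": {
  "motion": [
    [[-0.1,-0.3,-0.1,0,0,0],[-0.14,-0.8,-0.1,0,0,0],[-0.15,-1.4,-0.1,0,0,0],[-0.16,-2,-0.1,0,0,0],[-0.16,-2,-0.1,0,0,0]]
  ]
}}

```text
time: 18.6
tool_pos: [525.6, -68.6, 49.1]
tcp_rot: [180.0, -0.1, 5.5]
ft_force: [4.5, -0.0, -1.4]
finger_gap: 23.4
grip_force: 40.8
```

Call:
{"op": "play_rows", "data": {
  "motion": [
    [[-0.01,-0.4,0,0,0,0],[-0.01,-0.8,0,0,0,0],[-0.02,-1.2,0,0,0,0],[-0.02,-1.5,0,0,0,0],[-0.02,-1.5,0,0,0,0]]
  ]
}}

```text
time: 19.1
tool_pos: [524.0, -53.8, 49.1]
tcp_rot: [-180.0, -0.1, 5.5]
ft_force: [5.4, 0.9, -1.1]
finger_gap: 23.3
grip_force: 40.8
```

```bash
python3 ry.py
```

```text
19.1 travel 111.0 side -0.2 [-1.240e+01  1.103e+02  1.000e-01] Fx,Fy rail 5.5 0.3 [ 5.4  0.9 -1.1]
```

Call:
{"op": "play_rows", "data": {
  "motion": [
    [[0,-0.2,0,0,0,0],[0,-0.4,0,0,0,0],[0,-0.6,0,0,0,0]]
  ]
}}

```text
time: 19.4
tool_pos: [523.4, -48.8, 49.1]
tcp_rot: [179.9, -0.1, 5.5]
ft_force: [4.2, -4.0, -1.6]
finger_gap: 23.1
grip_force: 40.7
```

Call:
{"op": "play_rows", "data": {
  "motion": [
    [[0,-0.1,0,0,0,0],[0,-0.2,0,0,0,0]]
  ]
}}

```text
time: 19.6
tool_pos: [523.2, -46.8, 49.1]
tcp_rot: [179.9, -0.1, 5.5]
ft_force: [4.5, -4.4, -2.2]
finger_gap: 23.4
grip_force: 40.7
```

Call:
{"op": "play_rows", "data": {
  "motion": [
    [[0,-0.1,0,0,0,0],[0,-0.2,0,0,0,0]]
  ]
}}

```text
time: 19.8
tool_pos: [523.0, -44.7, 49.1]
tcp_rot: [180.0, -0.1, 5.5]
ft_force: [4.9, -2.5, -1.1]
finger_gap: 22.9
grip_force: 40.8
```

```bash
python3 ry.py
```

```text
19.8 travel 120.1 side -0.3 [-1.340e+01  1.194e+02  1.000e-01] Fx,Fy rail 4.6 -3.0 [ 4.9 -2.5 -1.1]
```

Now 7 mm remain by vision, and the drop-in is close. I take fine steps.

Call:
{"op": "play_rows", "data": {
  "motion": [
    [[0,-0.1,0,0,0,0],[0,-0.15,0,0,0,0]]
  ]
}}

```text
time: 20.0
tool_pos: [522.7, -42.9, 49.0]
tcp_rot: [180.0, -0.0, 5.5]
ft_force: [5.2, -1.6, -0.6]
finger_gap: 23.1
grip_force: 40.9
```

Call:
{"op": "play_rows", "data": {
  "motion": [
    [[0,-0.1,0,0,0,0],[0,-0.15,0,0,0,0]]
  ]
}}

```text
time: 20.2
tool_pos: [522.6, -41.3, 49.1]
tcp_rot: [180.0, -0.0, 5.5]
ft_force: [5.7, -0.2, -1.1]
finger_gap: 23.3
grip_force: 40.9
```

Call:
{"op": "play_rows", "data": {
  "motion": [
    [[0,-0.1,0,0,0,0],[0,-0.1,0,0,0,0]]
  ]
}}

```text
time: 20.4
tool_pos: [522.4, -39.9, 49.1]
tcp_rot: [-180.0, -0.0, 5.5]
ft_force: [4.8, 0.4, 0.5]
finger_gap: 23.2
grip_force: 41.0
```

```bash
python3 ry.py
```

```text
20.4 travel 124.9 side -0.3 [-1.400e+01  1.242e+02  1.000e-01] Fx,Fy rail 4.8 -0.1 [4.8 0.4 0.5]
```

Call:
{"op": "play_rows", "data": {
  "motion": [
    [[0,-0.1,0,0,0,0],[0,-0.1,0,0,0,0]]
  ]
}}

```text
time: 20.6
tool_pos: [522.3, -39.0, 49.1]
tcp_rot: [-180.0, -0.0, 5.5]
ft_force: [4.6, 1.4, 0.4]
finger_gap: 23.4
grip_force: 41.0
```

Call:
{"op": "play_rows", "data": {
  "motion": [
    [[0,-0.1,0,0,0,0],[0,-0.1,0,0,0,0]]
  ]
}}

```text
time: 20.8
tool_pos: [522.2, -38.3, 49.0]
tcp_rot: [-180.0, -0.0, 5.5]
ft_force: [5.4, -0.4, 1.4]
finger_gap: 23.1
grip_force: 41.0
```

```bash
python3 ry.py
```

```text
20.8 travel 126.6 side -0.3 [-14.2 125.8   0. ] Fx,Fy rail 5.4 -1.0 [ 5.4 -0.4  1.4]
```

Call:
{"op": "play_rows", "data": {
  "motion": [
    [[0,-0.1,0,0,0,0],[0,-0.1,0,0,0,0]]
  ]
}}

```text
time: 21.0
tool_pos: [522.2, -37.6, 49.1]
tcp_rot: [180.0, -0.0, 5.5]
ft_force: [4.7, -2.1, -0.2]
finger_gap: 23.3
grip_force: 40.9
```

Call:
{"op": "play_rows", "data": {
  "motion": [
    [[0,0,0,0,0,0],[0,0,0,0,0,0]]
  ]
}}

```text
time: 21.2
tool_pos: [522.2, -37.6, 49.1]
tcp_rot: [180.0, -0.0, 5.5]
ft_force: [4.6, -1.6, 0.7]
finger_gap: 23.0
grip_force: 40.9
```

```bash
python3 ry.py; python3 - <<'E'
from h import *
from bench import optics,sensors
st=sensors.sense(); s=optics.snapshot("wrist"); pickle.dump((s,st),open("w8.pkl","wb"))
cv2.imwrite("pics/w8.png",cv2.resize(s["pixels"][130:310,170:410,::-1],(800,600),interpolation=cv2.INTER_CUBIC))
E
```

```text
21.2 travel 127.3 side -0.3 [-1.420e+01  1.265e+02  1.000e-01] Fx,Fy rail 4.4 -2.1 [ 4.6 -1.6  0.7]
```

View pics/w8.png

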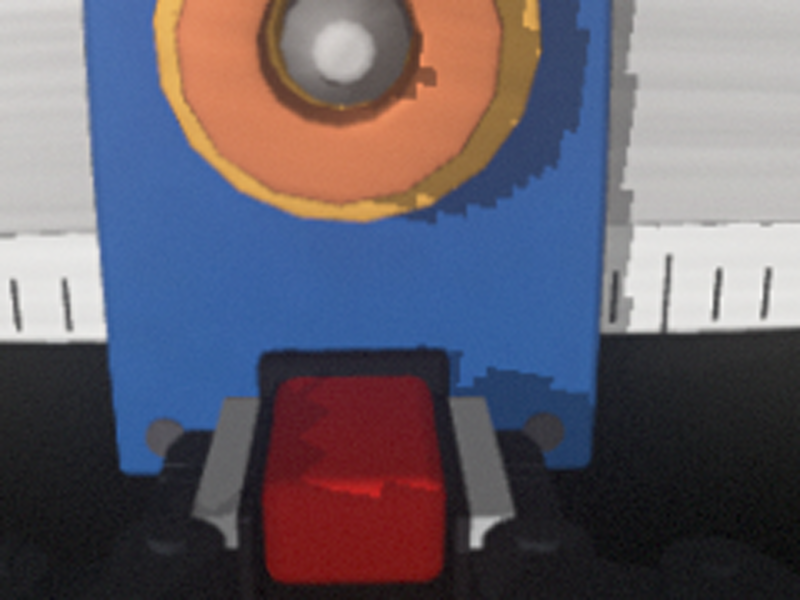

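The grip is held, with both rings still home. Resistance rose after the pull, at 127.3 mm against 127.2 mm by vision. I check the alignment of the two yellow lines numerically.

```bash
python3 - <<'E'
from h import *
s,st=pickle.load(open("w8.pkl","rb"))
hsv=cv2.cvtColor(s["pixels"],cv2.COLOR_RGB2HSV)
m=cv2.inRange(hsv,(15,120,120),(32,255,255)); m[125:]=0
nn,l,t,c=cv2.connectedComponentsWithStats(m)
a=np.radians(6.3);Y=np.array([-np.sin(a),np.cos(a),0])
for i in range(1,nn):
    x,y,w,h,A=t[i]
    if 230<c[i][0]<330 and A>2:
        print(t[i],c[i].round(1))
        for v in range(y,y+h):
            u=np.where(l[v]==i)[0].mean(); p=wray(s,st,u,v,32); print(v,round(u,1),p.round(1),(Y@p).round(1))
E
```

```text
[256  10  35  30 196] [272.7  30.4]
10 273.0 [646.5 -24.8  32. ] -95.6
11 273.0 [646.  -24.8  32. ] -95.6
12 273.0 [645.4 -24.9  32. ] -95.6
13 273.0 [644.9 -24.9  32. ] -95.6
14 273.0 [644.4 -25.   32. ] -95.6
15 273.0 [643.8 -25.   32. ] -95.5
16 273.0 [643.3 -25.1  32. ] -95.5
17 273.0 [642.7 -25.2  32. ] -95.5
18 273.0 [642.2 -25.2  32. ] -95.5
19 273.0 [641.7 -25.3  32. ] -95.5
20 273.0 [641.1 -25.3  32. ] -95.5
21 273.0 [640.6 -25.4  32. ] -95.5
22 273.0 [640.1 -25.4  32. ] -95.5
23 273.0 [639.5 -25.5  32. ] -95.5
24 273.0 [639.  -25.5  32. ] -95.5
25 273.0 [638.5 -25.6  32. ] -95.5
26 273.0 [638.  -25.6  32. ] -95.5
27 273.0 [637.4 -25.7  32. ] -95.5
28 273.0 [636.9 -25.7  32. ] -95.4
29 273.0 [636.4 -25.8  32. ] -95.4
30 273.0 [635.9 -25.8  32. ] -95.4
31 273.0 [635.3 -25.9  32. ] -95.4
32 273.0 [634.8 -25.9  32. ] -95.4
33 274.0 [634.3 -26.4  32. ] -95.9
34 274.5 [633.8 -26.7  32. ] -96.1
35 273.5 [633.3 -26.3  32. ] -95.6
36 273.5 [632.7 -26.4  32. ] -95.6
37 273.2 [632.2 -26.3  32. ] -95.5
38 259.0 [631.1 -19.4  32. ] -88.6
39 256.5 [630.5 -18.3  32. ] -87.4
[ 219   56  11
[... 1772 characters left out ...]
2. ] -98.4
106 280.5 [598.  -33.1  32. ] -98.5
107 282.6 [597.6 -34.1  32. ] -99.5
108 281.4 [597.  -33.6  32. ] -98.9
109 280.0 [596.5 -33.   32. ] -98.2
110 280.7 [596.  -33.3  32. ] -98.5
111 280.9 [595.6 -33.5  32. ] -98.6
112 279.3 [595.  -32.8  32. ] -97.9
113 282.9 [594.7 -34.5  32. ] -99.6
114 281.4 [594.1 -33.9  32. ] -98.9
115 279.8 [593.5 -33.1  32. ] -98.0
116 280.3 [593.1 -33.4  32. ] -98.3
117 283.1 [592.7 -34.8  32. ] -99.7
118 281.3 [592.1 -34.   32. ] -98.8
119 283.9 [591.8 -35.3  32. ] -100.0
120 284.5 [591.3 -35.6  32. ] -100.3
121 287.4 [591.  -37.1  32. ] -101.7
122 286.1 [590.4 -36.5  32. ] -101.1
123 284.7 [589.8 -35.9  32. ] -100.4
124 284.7 [589.4 -36.   32. ] -100.4
```

The lines align within 0.5 mm. I dwell briefly, then hand in.

Call:
{"op": "play_rows", "data": {
  "motion": [
    [[0,0,0,0,0,0],[0,0,0,0,0,0],[0,0,0,0,0,0],[0,0,0,0,0,0],[0,0,0,0,0,0]]
  ]
}}

```text
time: 21.75
tool_pos: [522.2, -37.6, 49.1]
tcp_rot: [180.0, -0.0, 5.5]
ft_force: [4.9, -1.6, -0.1]
finger_gap: 23.1
grip_force: 40.9
```

```bash
python3 -c "
from bench import job
print(job.hand_in())"
```

```text
the job is handed in; nothing more can be done
None
```

I handed the job in at about 22 s: both rings are home on the post and released, and the carriage is held by its grip with the ball in the notch (yellow lines within about 0.5 mm); the hand-in returned no verdict.

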